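# Hang the camera on its post by the slotted bracket

## Task

Pick up the small camera by the tab of its orange slotted bracket and hang it on the headed pin of the post: slide the slot sideways over the pin until the pin is in the notch at the slot's end, let it down and leave it hanging there freely and plumb. The pin's height must be found by touch or sight, so work gently, never forcing bracket against post (keep well under 20 N), and leave the ring, the jaw part, the bottle and the tray where they are.

Things in the scene. Friction and masses are not known exactly. Their poses are not given: they have to be found in the camera images.
- tab (a point): Centre of the grip tab of the loose orange slotted bracket (an 8 mm thick upright plate on a small black camera; 0.24 to 0.38 kg together, 172 mm tall, standing on the breadboard at the start). Tab: 8 mm thick (x), 40 mm wide (y), 52 mm high; this point is 146 mm above the camera's underside. Axes: z up, x normal to the plate, lens looks to -x, slot mouth opens to +y.
- seat (a point): Where the pin's axis lies once seated in the bracket's notch: 48 mm straight below tab, same axes. From this point: the notch is 14 mm wide (y -7..+7), its top 5 mm above. It opens down into the inner end of the slot, a level channel from y=-7 (end wall) to the mouth at +y, roof 3 mm below, floor 18 mm below this point (15 mm high). Plate ends at y=-30.
- jaw_tip (a point): Outer lower corner of the jaw over the slot: 45 mm to +y and 51 mm below tab, same axes. The jaw is 25 mm high; its level underside is the slot's roof. The jaw under the slot ends 20 mm short of this point (at y=+25 from the tab), so the upper jaw overhangs and can be laid on the pin before sliding.
- block (a point): Centre of the black camera block under the plate: 36 (x) x 50 (y) x 40 mm high, lens stands 7 mm out on -x; 126 mm below tab, same axes. The whole thing's centre of mass is near the plate's mid-plane, y=0, about 90 mm below the tab.
- stand: Bolted post (fixed). Origin: centre of the foot's underside, on the post's axis; z up; the pin points to -x. Foot 90 (x) x 70 (y) x 12 mm; black post holder 32 mm diameter to z=125 mm; in it a steel rod, 25 mm diameter, that carries the level pin and ends 14 mm above the pin's axis. The rod is clamped at another height each time.
- under_pin (a point): Point on the breadboard below the middle of the pin's useful length, 42 mm to the stand's -x from its axis; axes as stand. The pin's axis passes 150 to 180 mm above this point, height not measured. Pin 10 mm diameter, shank free from x=+29 to x=-16 mm of here, then a head 20 mm diameter, 6 mm long, that passes neither slot nor notch.
- lens_ring: Bystander: loose aluminium ring, 40 mm diameter, 14 mm high; origin under its centre.
- jaw: Bystander: loose orange U-shaped gripper jaw, 45 x 18 x 30 mm; origin under its centre.
- bottle: Bystander: loose amber bottle, 36 mm diameter, 75 mm high; origin under its centre.
- lens_tray: Fixed black lens tray, 110 (x) x 180 (y) x 20 mm high; origin under its centre.

How it is judged (in metres and radians):
On the way, in this order (a step that is already met when the one before it is completed fails the run):
1. the camera on its bracket is picked up clear of the breadboard and clear of the post (height (world z) of tab above 0.172 m and contact force between the fingers and bracket above 1 N and contact force between bracket and stand below 0.1 N), for 0.2 s.
2. the slot is slid over the pin up to its inner end while the bracket is still held (not thrown on) (y of seat in the frame of stand between -0.008 and 0.008 m and x of seat in the frame of stand between -0.058 and -0.012 m and z of seat in the frame of stand between 0.135 and 0.2 m and contact force between the fingers and bracket above 1 N), for 0.05 s.
At the end, for the whole second after the job is handed in: The bracket hangs on the pin of the post, its weight on it, released and at rest (under 30 mm/s): the pin is in the notch at the slot's end (seat point within 7 mm of the pin's axis sideways, along the pin between post and head, at pin height), upright within 0.15 rad (contact force between bracket and stand above 1 N and y of seat in the frame of stand between -0.007 and 0.007 m and x of seat in the frame of stand between -0.058 and -0.012 m and z of seat in the frame of stand between 0.143 and 0.187 m and angle between tab's own z axis and vertical below 0.15 rad and linear speed of bracket below 0.03 m/s); the robot touches nothing.
It fails at once if bracket and post pressed together with more than 20 N (contact force between bracket and stand above 20 N).
It fails at once if the camera is tipped over (more than 0.6 rad) (angle between tab's own z axis and vertical above 0.6 rad).
It fails at once if a bystander (ring, jaw part, bottle) is shifted by more than 15 mm (distance of any of lens_ring, jaw, bottle from where it was at the start of the episode above 0.015 m).
It fails at once if the lens tray is pressed with more than 3 N (contact force between any of bracket, the fingers, the arm and lens_tray above 3 N).
It also fails if it takes over 51 s, if anything falls off the work surface, if the arm or the gripper's body presses on something with over 40 N, if the wrist force passes 120 N, or if a joint passes its speed limit or range.

## Robot

A 6-joint arm with a two-finger parallel gripper is mounted at the origin on the work surface. World frame = base frame: x ahead of the robot, y to its left, z up, the work surface at z = 0. Lengths are in m, angles in degrees, forces in N, time in s.
With the tool pointing down it reaches from about 0.25 to 0.85 m from the base axis. Payload 12.5 kg.
Tool frame: the origin (TCP) lies midway between the tips of the shut fingers; the grasp point (between the pads) lies 19 mm behind it; x points along the fingers, z is the direction in which the jaws open and shut, and the axes are right-handed (so a half turn about x gives the same grasp; the last joint's range is limited). The gripper opens to 93 mm and grips with 3 to 60 N. Pads are 15 mm wide; open, the fingers measure 128 mm over their backs; the gripper's body (75 mm by 188 mm) begins 65 mm behind the grasp point.
Start: joints at [-74.404, 20.094, 94.641, -0, 65.266, -4.847], TCP at [0.192, -0.515, 0.219] pointing down, gripper open.
Joint ranges: [-157.81, 157.81], [-45, 120.19], [0.68, 151.7], [-89.99, 269.99], [4.06, 180], [-164.3, 164.3]. Speed limits (degrees/s): [127.2, 127.2, 159.86, 180, 180, 180].

## Interface

Orientations are given as a 3x3 rotation matrix whose columns are the frame's x, y, z axes.
In Python, from rig import env gives the robot as it stands. The module is installed in compiled form; this text tells all that it offers.
- The arm moves only by the tool move_arm, never from a script. Its argument "series" is one flat list of numbers, 7 for each row, row after row: the shift along the tool's x, y, z normalised to -1 to 1, where 1 is 0.15 m, then the turn, a rotation vector about the tool's x, y, z normalised to -1 to 1, where 1 is 180 degrees, then the opening, from 0 (shut) to 1 (fully open). A call has 1 to 10 rows; each row is the pose to reach, as a shift and turn from the pose commanded when the call began, along the tool's axes at that moment, turning the shorter way round; what a row does not reach only later rows make up. A row lasts 1/8 s, in which the tool goes at most 62.5 mm and 10.7 degrees, less where a joint would pass 70% of its speed; a pose out of reach is approached as far as the arm can. A call with a number of a shift or a turn outside -1 to 1 is refused whole. A call with a gripper value outside its range is refused whole. The fingers move at their own pace and stop on an object; the grip force is fixed at half the most. Time passes only in rows, so rows that repeat a pose let the fingers close. It gives the time, the measured TCP pose, the force and the opening at its end, in the units of the state.
- env.state(): the state, without advancing time (a new reading comes with each control period).
- env.read_camera(name): name is "scene" or "top"; returns the picture (480x640x3 uint8, blue, green, red); there is no depth.
- env.camera_params(name): a dict with "camera_matrix" (3x3 intrinsics, pixels), "pose" (4x4, takes a point from camera to world coordinates). Camera axes: x right, y down, z forward; pixel columns grow to the right and rows downward; lengths in m; the calibration is good to about 2 mm. A picture is of the moment at which its call begins. camera_params takes no time and is no camera call.
- env.job_done(): hands the job in, once; it reports no verdict.
The state is a dict: "time": time; "joint_positions": joint angles; "joint_velocities": joint speeds; "tau": joint torques, N m; "eef_pos": TCP position; "orientation": TCP orientation; "ft_force": force on the tool from outside, world axes, zero at the start; "torque": the same for the moment, N m; "finger_gap": opening from 0.0 (shut) to 1.0 (fully open).
Only numpy, scipy, OpenCV 4.12 (cv2) and the standard library are available. Lean on these libraries where they do the work, as an engineer would, in place of code of your own. Each camera call takes 0.05 s, during which the arm holds its last target. There are 200 camera calls.

## Working session

There is one attempt and no reset: what is moved stays moved. The work goes in short steps, Python scripts to look and compute and a tool call to move; the robot and the scene stay as the last step left them, time stands still between calls to the robot, and variables do not carry over. Pictures are saved under pics/ and viewed, about 8 in all and at most 12, crops included, and the job is handed in when it is done.

Besides the shell and the picture viewer there is one more tool, called as name(argument=value, ...), one argument or row to a line, values as JSON. move_arm: Moves the arm, as the interface text tells. Its arguments: {"type":"object","properties":{"series":{"type":"array"}},"required":["series"]}

```bash
mkdir -p pics
python3 - <<'E'
from rig import env
import cv2,numpy as np
np.set_printoptions(precision=4,suppress=True)
for n in("scene","top"):
    cv2.imwrite(f"pics/{n}0.png",env.read_camera(n)); p=env.camera_params(n); print(n,p["camera_matrix"],p["pose"])
print(env.state())
E
```

```text
scene [[591.8569   0.     330.4221]
 [  0.     591.8569 241.0499]
 [  0.       0.       1.    ]] [[-0.6044  0.5483 -0.578   1.1554]
 [ 0.7967  0.4152 -0.4392  0.4886]
 [-0.0008 -0.7259 -0.6878  0.8179]
 [ 0.      0.      0.      1.    ]]
top [[451.7528   0.     323.5042]
 [  0.     451.7528 236.4152]
 [  0.       0.       1.    ]] [[ 0.0253 -0.9938  0.1081  0.4793]
 [-0.9994 -0.0278 -0.0217  0.0408]
 [ 0.0246 -0.1074 -0.9939  0.9282]
 [ 0.      0.      0.      1.    ]]
{'time': 0.1, 'joint_positions': array([-74.4059,  20.1217,  94.6723,  -0.0003,  65.2652,  -4.847 ]), 'joint_velocities': array([ 0.1069, -0.0492, -0.1216, -0.0392, -0.0236, -0.1377]), 'tau': array([  0.002 , -49.8027, -28.5705,   0.0701,   0.0239,  -0.    ]), 'eef_pos': array([ 0.192 , -0.5151,  0.2182]), 'orientation': array([[-0.0003,  0.937 ,  0.3492],
       [ 0.001 ,  0.3492, -0.937 ],
       [-1.    ,  0.0001, -0.001 ]]), 'ft_force': array([-0.1367, -0.4847, -0.3333]), 'torque': array([0.0333, 0.0947, 0.0055]), 'finger_gap': 1.0015886840491173}
```

View pics/scene0.png

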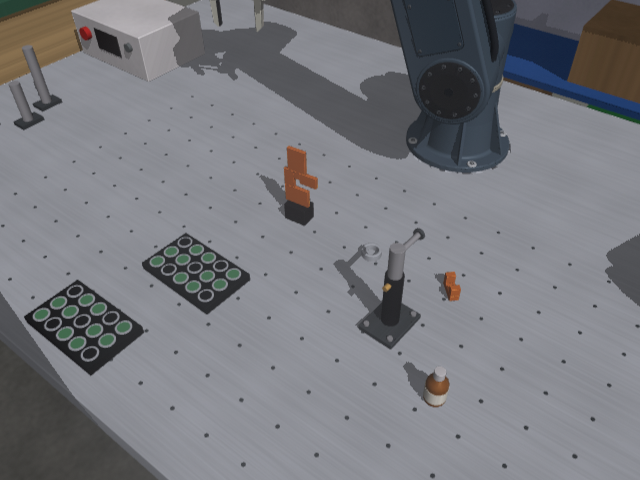

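View pics/top0.png

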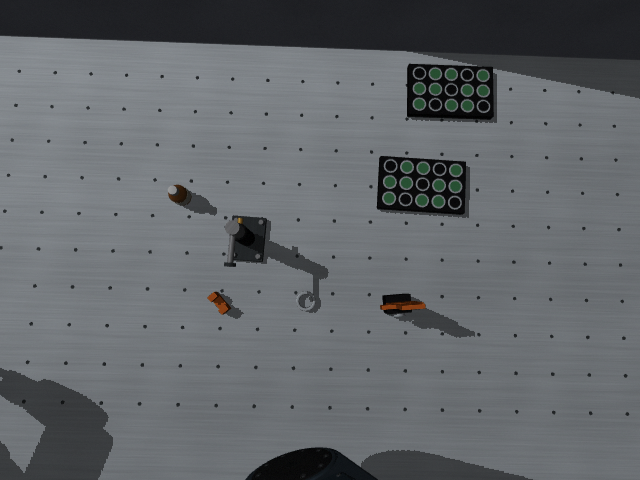

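Run:
```python
import cv2,numpy as np
s=cv2.imread("pics/scene0.png");t=cv2.imread("pics/top0.png")
c=lambda im,x,y,w,h:cv2.resize(im[y:y+h,x:x+w],(400,300),interpolation=cv2.INTER_CUBIC)
a=np.hstack([c(s,250,140,120,90),c(s,345,220,160,120)]);b=np.hstack([c(t,370,280,64,48),c(t,205,205,80,60)])
cv2.imwrite("pics/crop0.png",np.vstack([a,b]))
```

```text
(no output)
```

View pics/crop0.png

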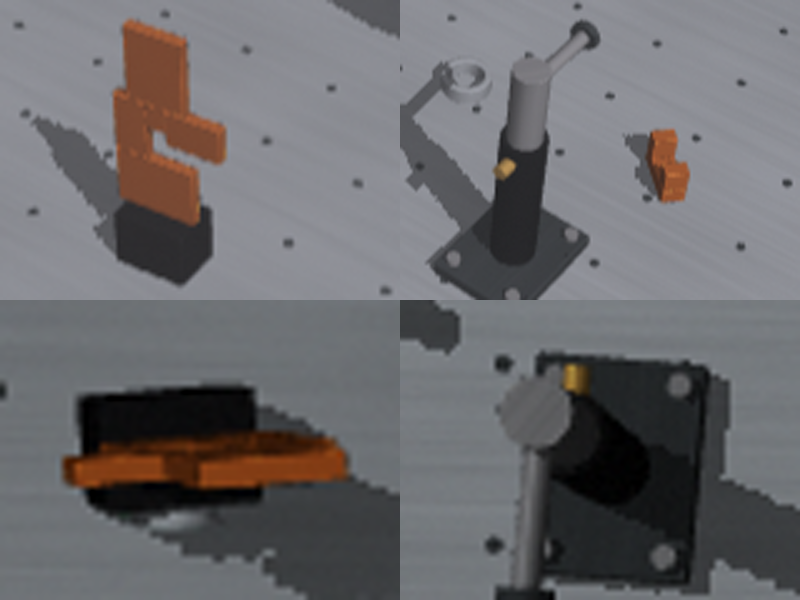

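```bash
cat > h.py <<'E'
from rig import env
import cv2,numpy as np
np.set_printoptions(precision=4,suppress=True)
P={n:env.camera_params(n) for n in("scene","top")}
def ray(n,u,v):
    p=P[n];T=np.array(p["pose"]);d=T[:3,:3]@np.linalg.solve(np.array(p["camera_matrix"]),[u,v,1]);return T[:3,3],d/np.linalg.norm(d)
def plane(n,u,v,z):
    o,d=ray(n,u,v);return o+d*(z-o[2])/d[2]
def tri(us,ut):
    o1,d1=ray("scene",*us);o2,d2=ray("top",*ut)
    k=np.linalg.lstsq(np.c_[d1,-d2],o2-o1,rcond=None)[0];a=o1+k[0]*d1;b=o2+k[1]*d2
    return (a+b)/2,np.linalg.norm(a-b)
def proj(n,X):
    p=P[n];T=np.array(p["pose"]);c=T[:3,:3].T@(np.asarray(X)-T[:3,3]);q=np.array(p["camera_matrix"])@c;return q[:2]/q[2]
E
python3 - <<'E'
from h import *
t=cv2.imread("pics/top0.png").astype(int);s=cv2.imread("pics/scene0.png").astype(int)
R=t[...,2];org=(R-t[...,0]>60)
for y in range(300,316): print(y," ".join(f"{R[y,x] if org[y,x] else 0:3d}" for x in range(378,430)))
print("rod top",tri((397.8,248.8),(232,227)))
print("head",tri((419,234),(230.4,263.4)))
print("tabTL",tri((287.5,146.6),(425.2,306)),"tabTR",tri((306.1,152),(401.5,307)))
print("tab top z.172", plane("top",425.2,306.5,.172),plane("top",401.5,307,.172),"jawtip",plane("top",380.5,307.2,.12))
print("foot corners z.012",[plane("top",205+x/5,205+y/5,.012) for x,y in((138,53),(308,70),(290,282))])
print("pin dir",plane("top",205+137/5,205+150/5,.165)-plane("top",205+125/5,205+285/5,.165))
E
```

```text
300   0   0   0   0   0   0   0   0   0   0   0   0   0   0   0   0   0   0   0   0   0   0   0   0   0   0   0   0   0   0   0   0   0   0   0   0   0   0   0   0   0   0   0   0   0   0   0   0   0   0   0   0
301   0   0   0   0   0   0   0   0   0   0   0   0   0   0   0   0   0   0   0   0   0   0   0   0   0   0   0   0   0   0   0   0   0   0   0   0   0   0   0   0   0   0   0   0   0   0   0   0   0   0   0   0
302   0   0   0   0   0   0   0   0   0   0   0   0   0   0   0   0   0   0   0   0   0   0   0   0   0   0   0   0   0   0   0   0  79   0   0   0   0   0   0   0   0   0   0  80 106   0   0   0   0   0   0   0
303   0   0   0   0   0   0   0   0  80  68   0   0   0   0   0   0  80  78  85  92  93  94 109  92  88  86  74  72   0   0   0   0  73   0   0   0   0   0   0   0   0   0  76  76  95 110   0   0   0   0   0   0
304   0   0   0   0   0   0   0   0   0   0  73  80  81   0   0   0   0  72   0   0   0   0  77   0   0   0   0   0   0   0   0   0   0   0   0   0   0   0  70  77  87  99 110 108 134 136 127   0   0   0   0   0
305   0   0   0   0   0  75  87  98 110 
[... 2150 characters left out ...]
0   0   0   0   0   0   0   0   0   0   0   0   0   0   0   0   0   0   0   0   0   0   0   0   0   0   0   0   0   0   0   0   0   0   0   0
rod top (array([0.5721, 0.1762, 0.1822]), np.float64(0.0007964463618069364))
head (array([0.512 , 0.1786, 0.1702]), np.float64(0.0004275541909109421))
tabTL (array([ 0.45  , -0.1494,  0.1693]), np.float64(0.0015806036951619444)) tabTR (array([ 0.4468, -0.1078,  0.1728]), np.float64(0.0010976783802122375))
tab top z.172 [ 0.4489 -0.1481  0.172 ] [ 0.4471 -0.1084  0.172 ] jawtip [ 0.4436 -0.0813  0.12  ]
foot corners z.012 [array([0.6164, 0.2073, 0.012 ]), array([0.6114, 0.1379, 0.012 ]), array([0.5247, 0.1418, 0.012 ])]
pin dir [ 0.0457 -0.0019  0.    ]
```

move_arm(
  series=[0,1,-0.73,0,0,0,1,0,1,-0.73,0,0,0,1,0,1,-0.73,0,0,0,1,0,1,-0.73,0,0,0,1],
)

```text
time: 0.6
eef_pos: [0.2958, -0.3576, 0.2186]
orientation: [[-0.0, 0.936, 0.353], [0.001, 0.353, -0.936], [-1.0, 0.0, -0.001]]
ft_force: [0.0, -1.0, -1.4]
finger_gap: 1.001
```

move_arm(
  series=[0,1,-0.73,0,0,0,1,0,1,-0.73,0,0,0,1,0,1,-0.73,0,0,0,1,0,1,-0.73,0,0,0,1],
)

```text
time: 1.1
eef_pos: [0.3981, -0.2033, 0.2185]
orientation: [[0.0, 0.935, 0.354], [0.0, 0.354, -0.935], [-1.0, 0.0, -0.0]]
ft_force: [0.4, -0.8, 0.3]
finger_gap: 0.998
```

move_arm(
  series=[0,0.5,-0.36,-0.055,0,0,1,0,0.5,-0.36,-0.11,0,0,1,0,0.5,-0.36,-0.165,0,0,1,0,0.5,-0.36,-0.22,0,0,1,0,0.5,-0.36,-0.275,0,0,1,0,0.5,-0.36,-0.33,0,0,1,0,0.5,-0.36,-0.385,0,0,1,0,0.5,-0.36,-0.406,0,0,1,0,0.5,-0.36,-0.406,0,0,1],
)

```text
time: 2.22
eef_pos: [0.4479, -0.1299, 0.2185]
orientation: [[-0.0, -0.059, 0.998], [-0.0, 0.998, 0.059], [-1.0, -0.0, -0.0]]
ft_force: [-0.0, -0.6, 0.2]
finger_gap: 0.999
```

move_arm(
  series=[0.25,0.013,0,0,0,0,1,0.45,0.013,0,0,0,0,1,0.57,0.013,0,0,0,0,0.5,0.57,0.013,0,0,0,0,0.3],
)

```text
time: 2.72
eef_pos: [0.4473, -0.1271, 0.1322]
orientation: [[-0.002, -0.059, 0.998], [0.001, 0.998, 0.059], [-1.0, 0.001, -0.002]]
ft_force: [0.4, -0.1, 0.5]
finger_gap: 0.831
```

Run:
```python
from h import *
s=env.read_camera("scene");t=env.read_camera("top")
print(env.state()["eef_pos"],env.state()["finger_gap"])
c=lambda im,x,y,w,h:cv2.resize(im[y:y+h,x:x+w],(400,300),interpolation=cv2.INTER_CUBIC)
cv2.imwrite("pics/g1.png",np.hstack([c(s,230,80,160,120),c(t,350,255,120,90)]))
```

```text
[ 0.4483 -0.1272  0.1337] 0.7488926239549087
```

View pics/g1.png

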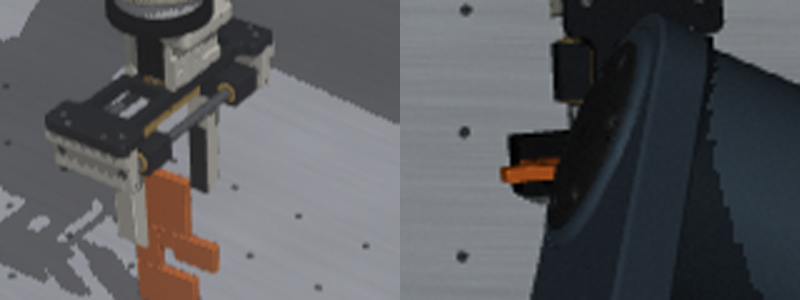

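The fingers straddle the tab (front finger around crop 130,215, back finger 205,160). Close the gripper.

move_arm(
  series=[0,0,0,0,0,0,0.3,0,0,0,0,0,0,0.1,0,0,0,0,0,0,0,0,0,0,0,0,0,0,0,0,0,0,0,0,0,0,0,0,0,0,0,0,0,0,0,0,0,0,0,0,0,0,0,0,0,0,0,0,0,0,0,0,0,0,0,0,0,0,0,0],
)

```text
time: 4.08
eef_pos: [0.448, -0.1266, 0.1331]
orientation: [[-0.0, -0.061, 0.998], [0.0, 0.998, 0.061], [-1.0, 0.0, -0.0]]
ft_force: [-1.1, -0.0, -1.2]
finger_gap: 0.084
```

move_arm(
  series=[-0.1,0,0,0,0,0,0,-0.2,0,0,0,0,0,0,-0.3,0,0,0,0,0,0,-0.4,0,0,0,0,0,0,-0.5,0,0,0,0,0,0,-0.6,0,0,0,0,0,0,-0.65,0,0,0,0,0,0,-0.65,0,0,0,0,0,0,-0.65,0,0,0,0,0,0],
)

```text
time: 5.2
eef_pos: [0.4478, -0.1265, 0.2301]
orientation: [[-0.001, -0.061, 0.998], [0.0, 0.998, 0.061], [-1.0, 0.0, -0.001]]
ft_force: [-0.7, 0.6, -2.3]
finger_gap: 0.085
```

move_arm(
  series=[0,0.1,0.06,0,0,0,0,0,0.25,0.14,0,0,0,0,0,0.4,0.22,0,0,0,0,0,0.55,0.31,0,0,0,0,0,0.7,0.39,0,0,0,0,0,0.82,0.46,0,0,0,0,0,0.9,0.5,0,0,0,0,0,0.9,0.5,0,0,0,0],
)

```text
time: 6.2
eef_pos: [0.5146, 0.0136, 0.2303]
orientation: [[-0.0, -0.063, 0.998], [0.0, 0.998, 0.063], [-1.0, 0.0, -0.0]]
ft_force: [0.3, -0.7, -2.5]
finger_gap: 0.087
```

move_arm(
  series=[0,0.1,0.02,0.006,0,0,0,0,0.2,0.04,0.012,0,0,0,0,0.3,0.06,0.02,0,0,0,0,0.4,0.07,0.027,0,0,0,0,0.48,0.08,0.033,0,0,0,0,0.51,0.087,0.033,0,0,0,0,0.51,0.087,0.033,0,0,0,0,0.51,0.087,0.033,0,0,0],
)

```text
time: 7.2
eef_pos: [0.5229, 0.0894, 0.2306]
orientation: [[-0.0, 0.042, 0.999], [-0.0, 0.999, -0.042], [-1.0, -0.0, -0.0]]
ft_force: [-0.5, 0.6, -3.0]
finger_gap: 0.084
```

Run:
```python
from h import *
s=env.read_camera("scene");t=env.read_camera("top")
st=env.state();print(st["eef_pos"],st["finger_gap"],st["ft_force"])
cv2.imwrite("pics/s2.png",s);cv2.imwrite("pics/t2.png",t)
c=lambda im,x,y,w,h:cv2.resize(im[y:y+h,x:x+w],(400,300),interpolation=cv2.INTER_CUBIC)
cv2.imwrite("pics/c2.png",np.vstack([cv2.resize(s[180:330,310:510],(800,600),interpolation=cv2.INTER_CUBIC)]))
cv2.imwrite("pics/c2.png",np.hstack([c(s,330,190,160,120),c(t,200,195,120,90)]))
```

```text
[0.5229 0.0895 0.2306] 0.08911784017889218 [-0.1572  1.2503 -2.5999]
```

View pics/c2.png

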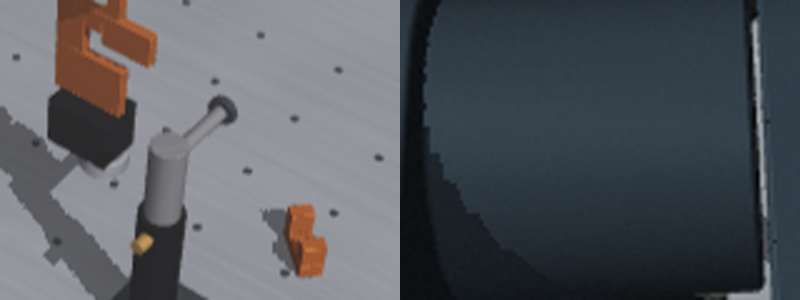

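Run:
```python
from h import *
for X in [(.5288,.133,.1926),(.5288,.138,.1926),(.5288,.133,.1976),(.512,.1786,.169),(.5288,.113,.1746+.0)]: print(X,proj("scene",X))
s=cv2.imread("pics/s2.png").astype(int)
m=(s[...,2]-s[...,0]>50)
for y in range(200,240): 
    x=np.flatnonzero(m[y,340:440])+340
    print(y,"".join('#' if m[y,k] else '.' for k in range(345,400)))
```

```text
(0.5288, 0.133, 0.1926) [390.2869 217.78  ]
(0.5288, 0.138, 0.1926) [392.9175 219.0245]
(0.5288, 0.133, 0.1976) [390.5022 215.4221]
(0.512, 0.1786, 0.169) [418.7551 234.5778]
(0.5288, 0.113, 0.1746) [379.2628 221.1953]
200 ........##################################.............
201 ........###########.#.######################...........
202 ........###########.....######################.........
203 ........###########.......######################.......
204 ........############......######################.......
205 ........#############.....######################.......
206 ........#############.....######################.......
207 ........#############.....######################.......
208 ........#############.......####################.......
209 ........############..........##################.......
210 ........##############..........###############........
211 ........###############...........#############........
212 .......###################..........###########........
213 .......#####################..........#########........
214 .......#######################.......
[... 818 characters left out ...]
.#.#################....................
229 ...................################....................
230 .....................##############....................
231 .......................############....................
232 .........................##########....................
233 ...........................########....................
234 ...........................########....................
235 .............................#####.....................
236 ................................#......................
237 .......................................................
238 .......................................................
239 .......................................................
```

move_arm(
  series=[0,0.08,0,0,0,0,0,0,0.18,0,0,0,0,0,0,0.28,0,0,0,0,0,0,0.34,0,0,0,0,0,0,0.36,0,0,0,0,0,0.03,0.36,0,0,0,0,0,0.06,0.36,0,0,0,0,0,0.08,0.36,0,0,0,0,0,0.09,0.36,0,0,0,0,0,0.09,0.36,0,0,0,0,0],
)

```text
time: 8.55
eef_pos: [0.5252, 0.1438, 0.2171]
orientation: [[-0.0, 0.042, 0.999], [-0.0, 0.999, -0.042], [-1.0, -0.0, -0.0]]
ft_force: [0.1, -0.7, -2.4]
finger_gap: 0.085
```

move_arm(
  series=[0.004,0,0,0,0,0,0,0.008,0,0,0,0,0,0,0.012,0,0,0,0,0,0,0.012,0,0,0,0,0,0],
)

```text
time: 9.05
eef_pos: [0.5252, 0.1439, 0.2153]
orientation: [[-0.0, 0.042, 0.999], [-0.0, 0.999, -0.042], [-1.0, -0.0, -0.0]]
ft_force: [1.0, 0.8, -1.8]
finger_gap: 0.087
```

move_arm(
  series=[0.004,0,0,0,0,0,0,0.008,0,0,0,0,0,0,0.01,0,0,0,0,0,0,0.01,0,0,0,0,0,0],
)

```text
time: 9.55
eef_pos: [0.5252, 0.1439, 0.2139]
orientation: [[0.0, 0.042, 0.999], [0.0, 0.999, -0.042], [-1.0, 0.0, 0.0]]
ft_force: [0.4, 0.1, -1.2]
finger_gap: 0.085
```

move_arm(
  series=[0.003,0,0,0,0,0,0,0.006,0,0,0,0,0,0,0.006,0,0,0,0,0,0],
)

```text
time: 9.93
eef_pos: [0.5253, 0.1438, 0.2136]
orientation: [[0.001, 0.042, 0.999], [0.0, 0.999, -0.042], [-1.0, 0.0, 0.001]]
ft_force: [-2.8, -1.4, 4.8]
finger_gap: 0.083
```

Run:
```python
from h import *
F=[]
for i in range(4):
    s=env.read_camera("scene");F.append(env.state()["ft_force"])
print(np.mean(F,0),env.state()["eef_pos"],env.state()["torque"])
cv2.imwrite("pics/c3.png",cv2.resize(s[180:300,340:500],(800,600),interpolation=cv2.INTER_CUBIC))
```

```text
[-2.2616 -1.5137  5.326 ] [0.5254 0.1439 0.2136] [-0.0468  0.4632  0.1135]
```

View pics/c3.png

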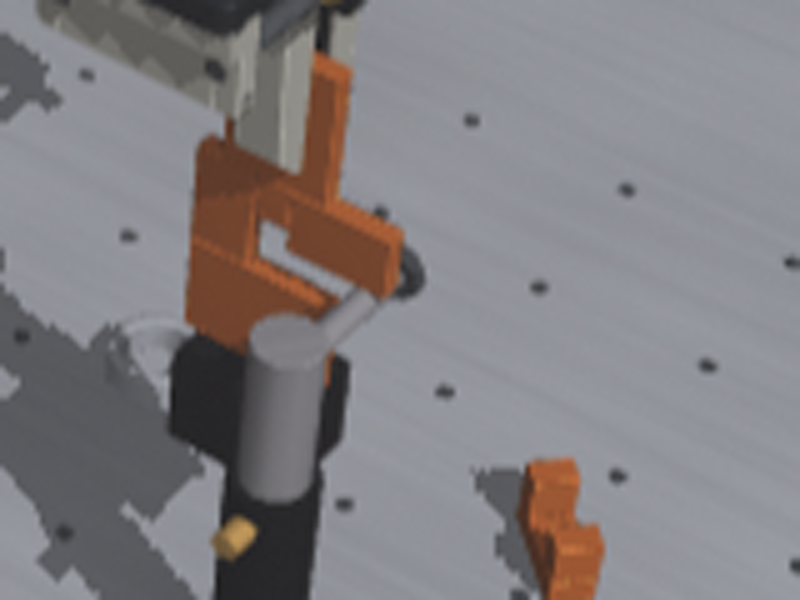

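move_arm(
  series=[-0.012,0,0,0,0,0,0,-0.023,0,0,0,0,0,0,-0.023,0,0,0,0,0,0,-0.023,0.02,0,0,0,0,0,-0.023,0.04,0,0,0,0,0,-0.023,0.06,0,0,0,0,0,-0.023,0.08,0,0,0,0,0,-0.023,0.08,0,0,0,0,0],
)

```text
time: 11.12
eef_pos: [0.5257, 0.1561, 0.2164]
orientation: [[-0.0, 0.042, 0.999], [0.0, 0.999, -0.042], [-1.0, 0.0, -0.0]]
ft_force: [0.4, -0.0, -2.3]
finger_gap: 0.081
```

Free of contact at 12 mm of slide; lower jaw now under the pin. Go on.

move_arm(
  series=[0,0.02,0,0,0,0,0,0,0.04,0,0,0,0,0,0,0.06,0,0,0,0,0,0,0.08,0,0,0,0,0,0,0.08,0,0,0,0,0],
)

```text
time: 11.75
eef_pos: [0.5262, 0.168, 0.2164]
orientation: [[-0.0, 0.042, 0.999], [-0.0, 0.999, -0.042], [-1.0, -0.0, -0.0]]
ft_force: [-0.4, -0.6, -3.0]
finger_gap: 0.082
```

move_arm(
  series=[0,0.02,0,0,0,0,0,0,0.035,0,0,0,0,0,0,0.05,0,0,0,0,0,0,0.06,0,0,0,0,0,0,0.06,0,0,0,0,0],
)

```text
time: 12.38
eef_pos: [0.5266, 0.1769, 0.2164]
orientation: [[-0.0, 0.042, 0.999], [0.0, 0.999, -0.042], [-1.0, 0.0, -0.0]]
ft_force: [-0.4, -0.1, -2.3]
finger_gap: 0.087
```

move_arm(
  series=[0,0.005,0,0,0,0,0,0,0.01,0,0,0,0,0,0,0.015,0,0,0,0,0,0,0.015,0,0,0,0,0],
)

```text
time: 12.88
eef_pos: [0.5267, 0.1791, 0.2164]
orientation: [[-0.0, 0.042, 0.999], [-0.0, 0.999, -0.042], [-1.0, -0.0, -0.0]]
ft_force: [-0.6, 0.1, -2.9]
finger_gap: 0.081
```

move_arm(
  series=[0,0.004,0,0,0,0,0,0,0.008,0,0,0,0,0,0,0.008,0,0,0,0,0],
)

```text
time: 13.25
eef_pos: [0.5267, 0.1803, 0.2164]
orientation: [[0.0, 0.042, 0.999], [0.0, 0.999, -0.042], [-1.0, 0.0, 0.0]]
ft_force: [-0.2, 0.1, -2.4]
finger_gap: 0.087
```

move_arm(
  series=[0,0.004,0,0,0,0,0,0,0.008,0,0,0,0,0,0,0.008,0,0,0,0,0],
)

```text
time: 13.62
eef_pos: [0.5268, 0.1815, 0.2164]
orientation: [[-0.0, 0.042, 0.999], [0.0, 0.999, -0.042], [-1.0, -0.0, -0.0]]
ft_force: [0.3, 0.5, -2.7]
finger_gap: 0.084
```

move_arm(
  series=[0,0.004,0,0,0,0,0,0,0.008,0,0,0,0,0,0,0.008,0,0,0,0,0],
)

```text
time: 14.0
eef_pos: [0.5269, 0.1827, 0.2164]
orientation: [[0.0, 0.042, 0.999], [0.0, 0.999, -0.042], [-1.0, 0.0, 0.0]]
ft_force: [0.1, 0.6, -2.9]
finger_gap: 0.086
```

move_arm(
  series=[0,0.004,0,0,0,0,0,0,0.008,0,0,0,0,0,0,0.008,0,0,0,0,0],
)

```text
time: 14.38
eef_pos: [0.5269, 0.1834, 0.2163]
orientation: [[-0.0, 0.042, 0.999], [-0.001, 0.999, -0.042], [-1.0, -0.001, -0.0]]
ft_force: [-0.1, -4.7, -2.1]
finger_gap: 0.089
```

Run:
```python
from h import *
F=[]
for i in range(3):
    s=env.read_camera("scene");F.append(env.state()["ft_force"])
print(np.mean(F,0),env.state()["eef_pos"])
cv2.imwrite("pics/s4.png",s)
cv2.imwrite("pics/c4.png",cv2.resize(s[180:270,350:470],(800,600),interpolation=cv2.INTER_CUBIC))
```

```text
[ 0.0979 -5.7068 -1.7042] [0.5269 0.1835 0.2164]
```

View pics/c4.png

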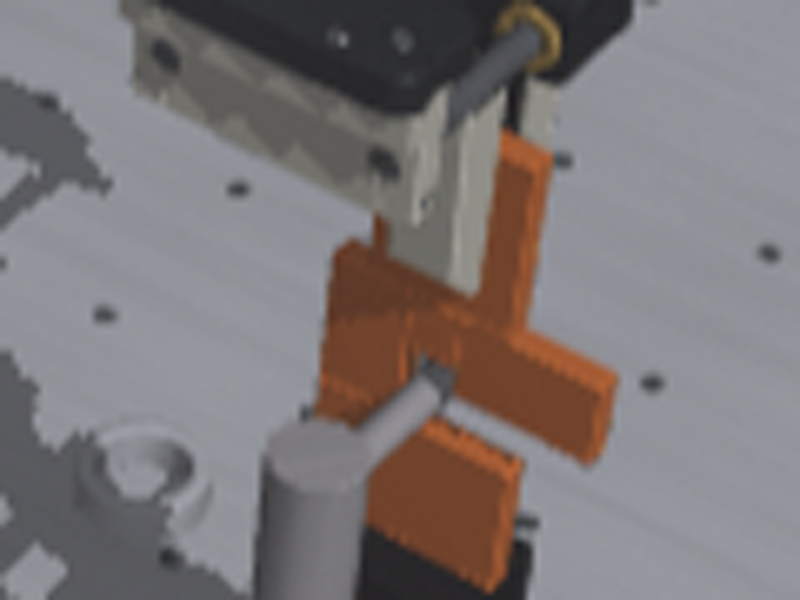

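move_arm(
  series=[0,-0.01,0,0,0,0,0,0,-0.018,0,0,0,0,0,0,-0.018,0,0,0,0,0,0.01,-0.018,0,0,0,0,0,0.02,-0.018,0,0,0,0,0,0.03,-0.018,0,0,0,0,0,0.04,-0.018,0,0,0,0,0,0.04,-0.018,0,0,0,0,0],
)

```text
time: 15.52
eef_pos: [0.5267, 0.1812, 0.2102]
orientation: [[-0.0, 0.042, 0.999], [-0.0, 0.999, -0.042], [-1.0, -0.0, -0.0]]
ft_force: [-0.1, 0.4, -3.0]
finger_gap: 0.084
```

move_arm(
  series=[0.008,0,0,0,0,0,0,0.016,0,0,0,0,0,0,0.02,0,0,0,0,0,0,0.02,0,0,0,0,0,0],
)

```text
time: 16.02
eef_pos: [0.5268, 0.1811, 0.2073]
orientation: [[-0.0, 0.042, 0.999], [-0.0, 0.999, -0.042], [-1.0, -0.0, -0.0]]
ft_force: [-1.2, 0.6, -2.2]
finger_gap: 0.087
```

move_arm(
  series=[0.004,0,0,0,0,0,0,0.008,0,0,0,0,0,0,0.01,0,0,0,0,0,0,0.01,0,0,0,0,0,0],
)

```text
time: 16.52
eef_pos: [0.5268, 0.1812, 0.2059]
orientation: [[0.0, 0.042, 0.999], [0.0, 0.999, -0.042], [-1.0, 0.0, 0.0]]
ft_force: [0.0, -0.4, -2.3]
finger_gap: 0.086
```

move_arm(
  series=[0.002,0,0,0,0,0,0,0.003,0,0,0,0,0,0,0.003,0,0,0,0,0,0],
)

```text
time: 16.9
eef_pos: [0.5268, 0.1812, 0.2057]
orientation: [[0.0, 0.042, 0.999], [0.0, 0.999, -0.042], [-1.0, 0.0, 0.0]]
ft_force: [-1.5, -1.1, 2.9]
finger_gap: 0.084
```

Contact at the notch top exactly where predicted (8 mm below roof contact). Release and check.

move_arm(
  series=[0,0,0,0,0,0,0.12,0,0,0,0,0,0,0.15,0,0,0,0,0,0,0.2,0,0,0,0,0,0,0.25,0,0,0,0,0,0,0.3,0,0,0,0,0,0,0.35,0,0,0,0,0,0,0.35,0,0,0,0,0,0,0.35],
)

```text
time: 17.9
eef_pos: [0.5268, 0.1812, 0.2054]
orientation: [[0.0, 0.042, 0.999], [-0.0, 0.999, -0.042], [-1.0, -0.0, 0.0]]
ft_force: [0.2, -0.4, 0.4]
finger_gap: 0.349
```

Run:
```python
from h import *
s=env.read_camera("scene");st=env.state()
print(st["ft_force"],st["eef_pos"],st["finger_gap"])
cv2.imwrite("pics/c5.png",cv2.resize(s[180:270,350:470],(800,600),interpolation=cv2.INTER_CUBIC))
```

```text
[0.6584 0.1597 0.2349] [0.5268 0.1812 0.2054] 0.34951128281943084
```

View pics/c5.png

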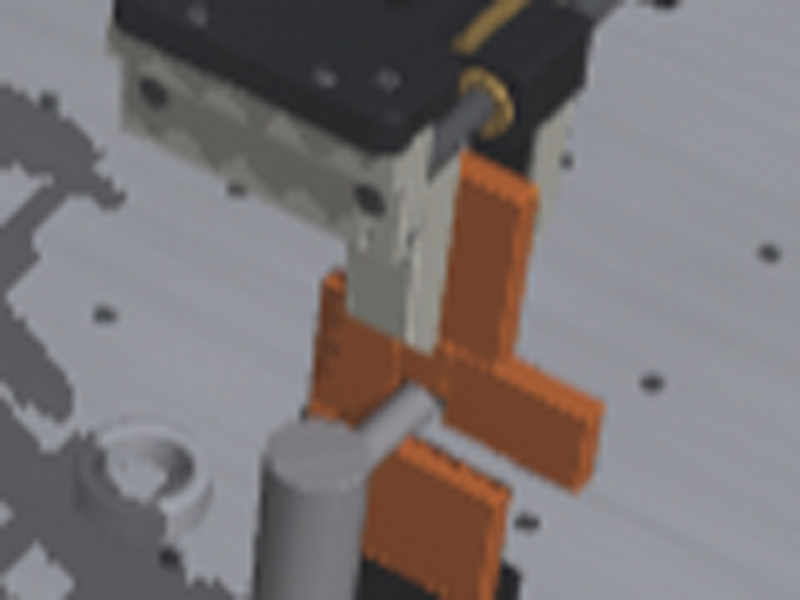

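The bracket hangs with the pin in the notch (~(425,390)), fingers clear. Retreat upward.

move_arm(
  series=[-0.05,0,0,0,0,0,0.35,-0.12,0,0,0,0,0,0.35,-0.25,0,0,0,0,0,0.35,-0.4,0,0,0,0,0,0.35,-0.6,0,0,0,0,0,0.35,-0.8,0,0,0,0,0,0.35,-0.9,0,0,0,0,0,0.35,-0.9,0,0,0,0,0,0.35],
)

```text
time: 18.95
eef_pos: [0.527, 0.1812, 0.3411]
orientation: [[0.001, 0.042, 0.999], [0.0, 0.999, -0.042], [-1.0, 0.0, 0.001]]
ft_force: [-0.1, -0.6, -0.1]
finger_gap: 0.347
```

move_arm(
  series=[0,-0.3,0,0,0,0,0.35,0,-0.6,0,0,0,0,0.35,0,-0.9,0,0,0,0,0.35,0,-0.9,0,0,0,0,0.35,0,-0.9,0,0,0,0,0.35,0,-0.9,0,0,0,0,0.35,0,-0.9,0,0,0,0,0.35,0,-0.9,0,0,0,0,0.35],
)

```text
time: 19.95
eef_pos: [0.5211, 0.0467, 0.3404]
orientation: [[-0.0, 0.041, 0.999], [0.0, 0.999, -0.041], [-1.0, 0.0, -0.0]]
ft_force: [-0.5, -0.4, 1.0]
finger_gap: 0.351
```

Run:
```python
from h import *
s=env.read_camera("scene");
for i in range(5): s2=env.read_camera("scene")
st=env.state();print(st["ft_force"],st["eef_pos"],st["time"])
d=np.abs(s.astype(int)-s2)[180:330,340:500];print("motion diff",d.max(),(d>25).sum())
cv2.imwrite("pics/s6.png",s2)
c=lambda im,x,y,w,h:cv2.resize(im[y:y+h,x:x+w],(400,300),interpolation=cv2.INTER_CUBIC)
cv2.imwrite("pics/c6.png",np.hstack([c(s2,350,170,120,90),c(s2,330,190,240,180)]))
```

```text
[-0.3723 -0.0682 -0.281 ] [0.5211 0.0463 0.3404] 20.25
motion diff 3 0
```

View pics/c6.png

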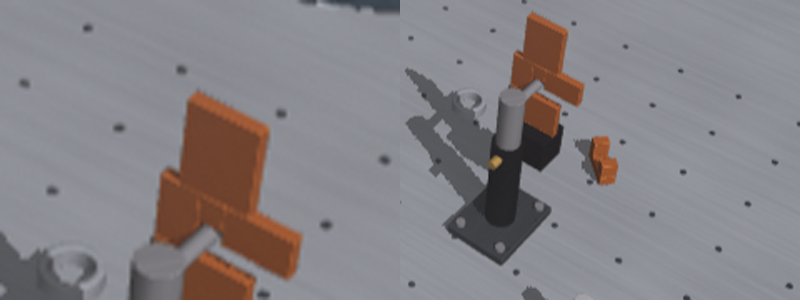

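Run:
```python
from h import *
f=lambda n,X:(proj(n,X)-[350,170])/.3
for y in(-.02,.02):
  for z in(.074,.022): print(y,z,f("scene",(.527+.004+y*.042,.1797+y,.1687+z)))
print("jawtip",f("scene",(.527+.004+.002,.1797+.045,.1687-.003)))
```

```text
-0.02 0.074 [189.3521 101.524 ]
-0.02 0.022 [179.7259 186.1475]
0.02 0.074 [263.6371 137.8503]
0.02 0.022 [250.9248 222.7673]
jawtip [290.091  285.1051]
```

```bash
python3 -c "
from rig import env
env.job_done();print(env.state()['time'])"
```

```text
the job is handed in; nothing more can be done
the job is handed in; nothing more can be done
```

The camera is hanging on the pin by its bracket notch, released, and I handed the job in at about 20 s; no verdict is reported.

**What I did:** I gripped the tab and lifted the camera. I laid the upper jaw on the pin to find its height: the jaw touched at TCP z ≈ 0.2138 m, which puts the pin's axis at about 0.17 m. I then raised it 2.5 mm and slid the slot in until the end wall touched. After backing off 2 mm, I lowered it until the notch top rested on the pin. That was 8 mm below the first contact, as the bracket's geometry predicts. The highest force read after any step was about 8 N at the wrist, once the carried weight is allowed for.

**Last checks:**
- **At rest:** six pictures over about 0.3 s showed no movement.
- **Plumb:** the tab's edges lean the same way as those of a plumb bracket at that spot.
- **Gripper:** it is well clear, with the wrist force about zero.
- **Bystanders:** the ring and jaw part look undisturbed by eye. I did not measure them, and the bottle and tray were outside the last view, but the arm never went near them.

**Disagreements:** the bracket appears about 2–4 mm higher in the scene image than predicted, in line with the smaller offset I saw before the slide and within the height tolerance. The end wall also touched about 2 mm farther along the slide than vision predicted. I went by touch there.

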